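# Make up the sugar-pot and candle-holder kits

### The arm

A 6-joint arm with a two-finger parallel gripper is mounted at the origin on the work surface. World frame = base frame: x ahead of the robot, y to its left, z up, the work surface at z = 0. Lengths are in m, angles in rad, forces in N, time in s.
With the tool pointing down it reaches from about 0.35 to 0.875 m from the base axis. Payload 4.2 kg.
Tool frame: the origin (TCP) lies midway between the tips of the shut fingers; the grasp point (between the pads) lies r.tcp_to_grasp behind it (r.tcp_to_grasp is the distance from the TCP to the grasp point, in m); z points along the fingers, y is the line along which they close (so a half turn about z gives the same grasp; the last joint's range is limited). The gripper opens to 85 mm and grips with 20 to 120 N. Pads are 22 mm wide; open, the fingers measure 114 mm over their backs; the gripper's body (76 mm by 85 mm) begins 54 mm behind the grasp point. The pads swing forward as they close: fully open they stand 13 mm farther back than shut.
Start: joints at [1.549, 0.385, 0.008, 0, -1.194, -0.259], TCP at [0.173, 0.601, 0.231] pointing down, gripper open.
Joint ranges: [-3.14, 3.14], [-1.21, 2.06], [-1.07, 1.41], [-3.16, 2.05], [-2.99, -0.16], [-3.1, 3.1]. Speed limits (rad/s): [2.79, 2.79, 3.14, 3.14, 3.14, 3.14].

### API

Orientations are given as a rotation vector (axis times angle).
In Python, from workcell import sensors, cams, workorder, r gives the robot as it stands.
- The arm moves only by the tool move_arm, never from a script. Its argument "rows" is a list of rows, each an object of numbers: "tx", "ty", "tz": the shift along the world's x, y, z in mm; "rx", "ry", "rz": the turn, a rotation vector about the world's x, y, z in rad. A call has 1 to 20 rows; each row is the pose to reach, as a shift and turn from the pose commanded when the call began; what a row does not reach only later rows make up. A row lasts 1/10 s, in which the tool goes at most 50 mm and 8.59 degrees, less where a joint would pass 70% of its speed; a pose out of reach is approached as far as the arm can. A call with a gripper value outside its range is refused whole. "claw" is the finger opening in mm, from 0 to 85.4, set as the call begins (left out, the last holds). The fingers move at their own pace and stop on an object; "grip_force" is the grip in N (left out, the last holds). Time passes only in rows, so rows that repeat a pose let the fingers close. It gives the time, the measured TCP pose, the force, the opening and the grip force at its end, in the units of the state.
- sensors.get_obs(): the state, without advancing time (a new reading comes with each control period).
- cams.camera(name): name is "scene" or "top" or "wrist"; returns a dict with "color" (400x640x3 uint8, blue, green, red), "K" (3x3 intrinsics, pixels), "rvec" (rotation vector, rad) and "tvec" (3), from world to camera coordinates, as OpenCV has them. Camera axes: x right, y down, z forward; pixel columns grow to the right and rows downward; lengths in m; the calibration is good to about 2 mm. The wrist camera is an equidistant fisheye: a pixel r from the principal point sees the ray r / f radians off the axis. A picture is of the moment at which its call begins. There is no depth.
- workorder.job_done(): hands the job in; it is judged then, once.
The state is a dict: "clock": time; "q": joint angles; "qvel": joint speeds; "joint_efforts": joint torques, N m; "tool_pos": TCP position; "ee_rot": TCP orientation; "contact_force": force on the tool from outside, world axes, zero at the start; "ft_torque": the same for the moment, N m; "grip_width": finger opening in m; "grasp_force": force on a finger pad.
Only numpy, scipy, OpenCV 4.12 (cv2) and the standard library are available. Lean on these libraries where they do the work, as an engineer would, in place of code of your own. Each camera call takes 0.05 s, during which the arm holds its last target. There are 200 camera calls.

### The job

Make up the parts of two orders from the stock on the felt: for the sugar pot, stand the copper bowl upright in the square plain tray with the ball-topped brass knob inside the bowl, and lay the domed lid, dome up, flat on the tray floor beside the bowl; for the candle holder, stand the candle pan in one compartment of the long tray and lay the brass finger loop flat in the other. Set the polished parts down, do not drop them. Leave the spare pointed finial on its square foot, the mallet and the pliers where they are.

Things in the scene. Friction and masses are not known exactly. Their poses are not given: they have to be found in the camera images.
- square_tray: Kit tray for the sugar pot: open frosted-clear plastic tray with white lip, square, no partition. Outside 170 x 170 mm, 30 mm high, walls and floor 3 mm (inner floor 3 mm above the bench). Fixed to the bench. Origin: centre of its underside; x and y run along its sides, z up.
- long_tray: Candle-holder kit tray: open frosted-clear plastic tray with white lip, oblong, one partition. Outside 230 mm (its x) x 130 mm (its y), 30 mm high, walls and floor 3 mm. The partition (3 mm thick, 26 mm high) crosses it at x = 0, leaving two equal compartments of 110 x 124 mm, centred at x = +57 and -57 mm. Fixed to the bench. Origin: centre of its underside, z up.
- bowl: Round open copper bowl of the sugar pot, standing on its flat base (52 mm across): 66 mm over the rim, 34 mm high, sides nearly upright from 10 mm up (62 to 66 mm across), wall 2.5 mm, floor 3 mm thick and about 50 mm across. Origin: centre of its underside, z up its axis. 0.13 kg.
- lid: Domed copper lid of the sugar pot, a closed convex disc lying dome up with a 7 mm dark screw hole at its crown, no knob on it: 66 mm across its upright edge, which lies 4 to 10 mm above its underside (below it is a 52 mm locating step), 22.5 mm high. Origin: centre of its underside, z up its axis. 0.11 kg.
- knob: Turned brass knob with a round ball top, standing on its flat foot: 52 mm tall, foot 26 mm across, slim neck with a small collar, ball 22 mm across with its centre 41 mm above the foot. Origin: centre of its foot, z up its axis. 0.07 kg.
- candle_pan: Shallow round copper candle pan with an upright open candle socket in its middle, standing flat: pan 68 mm over the rim, rim 11 mm high; socket tube 25 mm outside, its top 30 mm above the underside. Origin: centre of its underside, z up its axis. 0.13 kg.
- loop_handle: Flat brass finger loop (handle of the candle holder) lying on the bench: ring 40 mm outside, 26 mm inside, 8 mm thick, with a straight tang 10 mm wide that reaches to 40 mm from the ring's centre. Origin: centre of the ring's underside; x points along the tang, z up. 0.06 kg.
- finial: Spare brass finial, a pointed spire on a square foot, standing upright: foot 38 x 38 mm and 6 mm thick, a 24 mm round bulge above it, running up to a sharp point 62 mm high. Belongs to neither kit. Origin: centre of its foot.
- mallet: Bystander: wooden mallet lying beyond the work, head 58 mm thick and 95 mm long, handle 235 mm. Origin: under the centre of its head; the handle runs along its +y.
- pliers: Bystander: orange-handled pliers, 155 mm long, lying beyond the work. Origin: under the pivot; jaws along +x.
Things that resemble listed ones, but are neither listed nor needed, are in the scene too. Leave any blue or green look-alike of the candle_pan alone.

How it is judged:
At the end, for the whole second after the job is handed in: Upright to 0.15 rad on the tray floors: bowl and lid in the square tray, pan in one long-tray compartment, loop flat (0.2 rad) in the other; knob's foot within 28 mm of the bowl's axis and in it; all at rest (0.02 m/s); finial, mallet and pliers within 20 mm of their starts (x of bowl in the frame of square_tray between -0.06 and 0.06 m and y of bowl in the frame of square_tray between -0.06 and 0.06 m and z of bowl in the frame of square_tray between -0.003 and 0.012 m and angle between each of bowl, lid, candle_pan's own z axis and vertical below 0.15 rad and x of lid in the frame of square_tray between -0.06 and 0.06 m and y of lid in the frame of square_tray between -0.06 and 0.06 m and z of lid in the frame of square_tray between -0.003 and 0.012 m and horizontal distance between knob and bowl below 0.028 m and z of knob in the frame of bowl between -0.002 and 0.024 m and ((x of candle_pan in the frame of long_tray between 0.02 and 0.095 m and y of candle_pan in the frame of long_tray between -0.045 and 0.045 m and z of candle_pan in the frame of long_tray between -0.003 and 0.012 m and x of loop_handle in the frame of long_tray between -0.111 and -0.003 m and y of loop_handle in the frame of long_tray between -0.06 and 0.06 m and z of loop_handle in the frame of long_tray between -0.003 and 0.016 m) or (x of candle_pan in the frame of long_tray between -0.095 and -0.02 m and y of candle_pan in the frame of long_tray between -0.045 and 0.045 m and z of candle_pan in the frame of long_tray between -0.003 and 0.012 m and x of loop_handle in the frame of long_tray between 0.003 and 0.111 m and y of loop_handle in the frame of long_tray between -0.06 and 0.06 m and z of loop_handle in the frame of long_tray between -0.003 and 0.016 m)) and angle between loop_handle's own z axis and vertical below 0.2 rad and linear speed of each of bowl, lid, knob, candle_pan, loop_handle below 0.02 m/s and distance of each of finial, mallet, pliers from where it was at the start of the episode below 0.02 m); the robot touches nothing.
It fails at once if a part (bowl, lid, knob, candle pan or loop) is let fall from more than about 30 mm ((contact force between bowl and anything else below 0.01 N and linear speed of bowl above 0.8 m/s) or (contact force between lid and anything else below 0.01 N and linear speed of lid above 0.8 m/s) or (contact force between knob and anything else below 0.01 N and linear speed of knob above 0.8 m/s) or (contact force between candle_pan and anything else below 0.01 N and linear speed of candle_pan above 0.8 m/s) or (contact force between loop_handle and anything else below 0.01 N and linear speed of loop_handle above 0.8 m/s)).
It fails at once if the finial is moved by more than 20 mm (distance of finial from where it was at the start of the episode above 0.02 m).
It fails at once if the mallet is moved by more than 20 mm (distance of mallet from where it was at the start of the episode above 0.02 m).
It fails at once if the pliers are moved by more than 20 mm (distance of pliers from where it was at the start of the episode above 0.02 m).
It also fails if it takes over 125 s, if anything falls off the work surface, if the arm or the gripper's body presses on something with over 40 N, if the wrist force passes 120 N, or if a joint passes its speed limit or range.

## Working session

There is one attempt and no reset: what is moved stays moved. The work goes in short steps, Python scripts to look and compute and a tool call to move; the robot and the scene stay as the last step left them, time stands still between calls to the robot, and variables do not carry over. Pictures are saved under pics/ and viewed, at most 14 in all, crops included, and the job is handed in when it is done.

Besides the shell and the picture viewer there is one more tool, called after "Request:" as name([rows], argument=value, ...), one row to a line, values as JSON. move_arm: Moves the arm, as the interface text tells. Its arguments: {"type":"object","properties":{"rows":{"type":"array","items":{"type":"object","properties":{"tx":{"type":"number"},"ty":{"type":"number"},"tz":{"type":"number"},"rx":{"type":"number"},"ry":{"type":"number"},"rz":{"type":"number"}}}},"claw":{"type":"number"},"grip_force":{"type":"number"}},"required":["rows"]}

```bash
mkdir -p pics; ls
python3 - <<'E'
from workcell import sensors,cams,r
import cv2
print(sensors.get_obs(), r.tcp_to_grasp)
for n in ("top","scene"):
    c=cams.camera(n); cv2.imwrite(f"pics/{n}0.png",c["color"]); print(n,c["K"],c["rvec"],c["tvec"])
E
```

```text
pics
{'clock': 0.0, 'q': array([ 1.54858019e+00,  3.85561900e-01,  6.63426177e-03, -5.10921938e-04,
       -1.19402077e+00, -2.58580221e-01]), 'qvel': array([-0.00040881,  0.0012847 , -0.00173465,  0.00249228, -0.00070994,
       -0.00016856]), 'joint_efforts': array([-2.20485908e-04, -3.92290306e+01,  1.88400882e+01,  4.18616518e+00,
       -4.55741669e-03, -2.01201338e-06]), 'tool_pos': array([0.17302893, 0.59995927, 0.2302199 ]), 'ee_rot': array([ 3.10846758e+00, -4.39612340e-01, -3.41917426e-04]), 'contact_force': array([-0.71206055, -0.02235666,  0.49271686]), 'ft_torque': array([-0.0492046 , -0.02848331, -0.01367174]), 'grasp_force': 0.0, 'grip_width': 0.08538668300273428} 0.0187
top [[476.90210105   0.         314.36978347]
 [  0.         476.90210105 200.93149399]
 [  0.           0.           1.        ]] [ 2.0307189 -2.1597661  0.2605172] [0.01660468 0.57568964 1.12906189]
scene [[419.55194151   0.         322.73116604]
 [  0.         419.55194151 196.02648627]
 [  0.           0.           1.        ]] [ 1.5757505   2.0726287  -0.77772046] [ 0.1408766  -0.3928882   1.21961001]
```

View pics/top0.png

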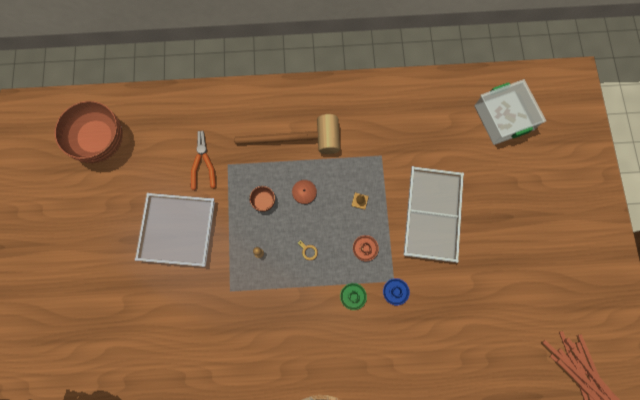

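View pics/scene0.png

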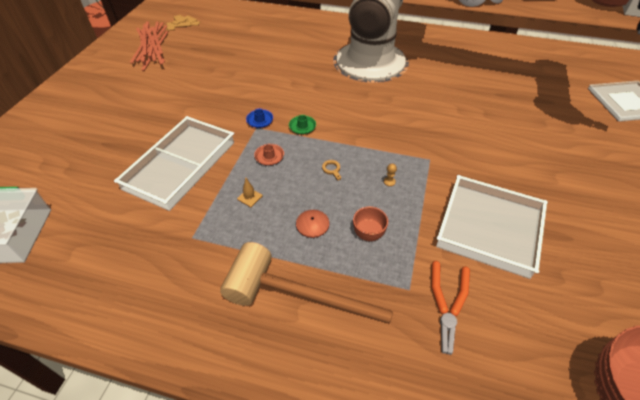

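The top view shows the bowl (263,200), lid (304,191), finial (360,201), knob (258,252), loop (308,250) and copper pan (366,248). It also shows the square tray (176,230), long tray (434,215), and the blue and green decoys below the felt. The scene view agrees with this.

```bash
cat > h.py <<'E'
import numpy as np, cv2
def ray(c,uv):
    R=cv2.Rodrigues(np.array(c["rvec"],float))[0]; C=-R.T@np.array(c["tvec"]).reshape(3)
    d=R.T@np.linalg.inv(c["K"])@np.array([uv[0],uv[1],1.]); return C,d/np.linalg.norm(d)
def cast(c,uv,z):
    C,d=ray(c,uv); return C+d*(z-C[2])/d[2]
def tri(c1,p1,c2,p2):
    A=np.zeros((3,3));b=np.zeros(3);L=[ray(c1,p1),ray(c2,p2)]
    for C,d in L: P=np.eye(3)-np.outer(d,d);A+=P;b+=P@C
    return np.linalg.solve(A,b)
def blob(img,win,lo,hi,fill=True):
    u0,u1,v0,v1=win; h=cv2.cvtColor(img,cv2.COLOR_BGR2HSV)[v0:v1,u0:u1]
    m=cv2.inRange(h,lo,hi); cs,_=cv2.findContours(m,cv2.RETR_EXTERNAL,cv2.CHAIN_APPROX_NONE)
    return max(cs,key=cv2.contourArea)+np.array([u0,v0])
E
python3 - <<'E'
from h import *
from workcell import cams
t=cams.camera("top"); s=cams.camera("scene")
W=dict(bowl=((245,280,183,218),.034),lid=((288,320,175,208),.007),knob=((245,270,240,265),.03),loop=((292,322,235,265),.006),pan=((350,382,232,266),.011),finial=((350,370,190,212),.004))
for k,(w,z) in W.items():
    c=blob(t["color"],w,(0,85,30),(30,255,255)); x,y,ww,hh=cv2.boundingRect(c)
    P=np.array([cast(t,p,z) for p in c[:,0]])
    (cx,cy),rad=cv2.minEnclosingCircle(P[:,:2].astype(np.float32))
    print(k,(x,y,ww,hh),cv2.contourArea(c),"circ",np.round([cx,cy,rad],4),"mean",P[:,:2].mean(0).round(4))
    if k=="loop": print(P[:,:2].round(3).tolist()[::3])
# trays corners
for k,w in dict(sq=(128,222,185,275),lo=(398,470,160,268)).items():
    h=cv2.cvtColor(t["color"],cv2.COLOR_BGR2HSV); m=np.zeros(h.shape[:2],np.uint8)
    m[w[2]:w[3],w[0]:w[1]]=cv2.inRange(h,(0,0,110),(180,70,255))[w[2]:w[3],w[0]:w[1]]
    cs,_=cv2.findContours(m,cv2.RETR_EXTERNAL,cv2.CHAIN_APPROX_NONE); c=max(cs,key=cv2.contourArea)
    P=np.array([cast(t,p,.03) for p in c[:,0]])[:,:2].astype(np.float32)
    rc=cv2.minAreaRect(P); print(k,rc,cv2.boxPoints(rc).round(3).tolist())
big=cv2.resize(t["color"][160:310,225:400],None,fx=4,fy=4,interpolation=cv2.INTER_CUBIC)
cv2.imwrite("pics/felt.png",big)
sc=cv2.resize(s["color"][100:300,190:440],None,fx=3,fy=3,interpolation=cv2.INTER_CUBIC); cv2.imwrite("pics/sfelt.png",sc)
E
```

```text
bowl (250, 186, 25, 26) 480.5 circ [0.6    0.1164 0.0347] mean [0.6    0.1162]
lid (292, 180, 25, 24) 438.5 circ [0.6187 0.007  0.0335] mean [0.6191 0.0067]
knob (253, 247, 11, 11) 73.5 circ [0.4612 0.1313 0.0147] mean [0.4606 0.1316]
loop (298, 241, 20, 19) 200.5 circ [0.4633 0.0085 0.0298] mean [0.4617 0.0058]
[[0.487, 0.027], [0.479, 0.027], [0.471, 0.02], [0.463, 0.02], [0.455, 0.021], [0.447, 0.018], [0.439, 0.011], [0.438, 0.004], [0.438, -0.004], [0.443, -0.012], [0.45, -0.018], [0.458, -0.018], [0.466, -0.016], [0.474, -0.009], [0.475, -0.001], [0.475, 0.007], [0.478, 0.014], [0.486, 0.021]]
pan (353, 235, 26, 27) 506.5 circ [ 0.4578 -0.1432  0.0344] mean [ 0.4579 -0.143 ]
finial (352, 192, 17, 18) 182.0 circ [ 0.5856 -0.1394  0.026 ] mean [ 0.5855 -0.1396]
sq ((0.5341484546661377, 0.34106409549713135), (0.18122416734695435, 0.17815957963466644), 81.4754638671875) [[0.43299999833106995, 0.26499998569488525], [0.609000027179718, 0.23800000548362732], [0.6359999775886536, 0.4169999957084656], [0.45899999141693115, 0.4440000057220459]]
lo ((0.5348804593086243, -0.3253665864467621), (0.13831907510757446, 0.2392483800649643), 79.06883239746094) [[0.40400001406669617, -0.3709999918937683], [0.6389999985694885, -0.41600000858306885], [0.6650000214576721, -0.2800000011920929], [0.4309999942779541, -0.23499999940395355]]
```

View pics/felt.png

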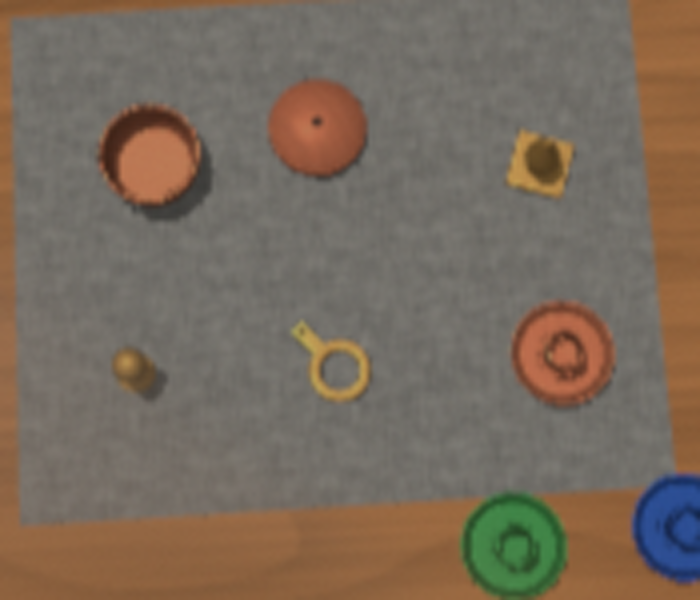

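View pics/sfelt.png

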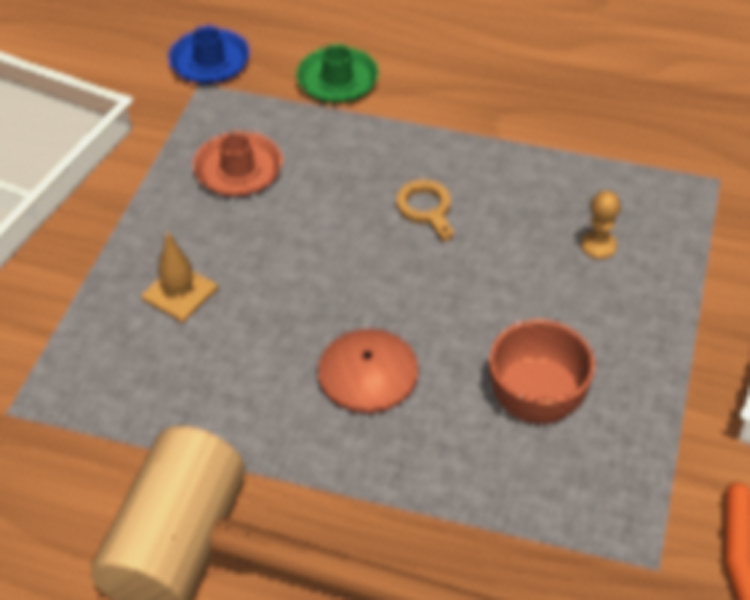

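The crops show the lid dome-up with its hole at (316,120) and the pan's socket at (563,355). The loop's ring is at (340,370) with its tang pointing up-left, and the knob's ball is at (130,364). I'll go to the lid first, closing along the tray's x axis.

Request:
move_arm([
  {"tx": 446, "ty": -593, "tz": -100, "rz": -1.438},
  {"tx": 446, "ty": -593, "tz": -100, "rz": -1.438},
  {"tx": 446, "ty": -593, "tz": -100, "rz": -1.438},
  {"tx": 446, "ty": -593, "tz": -100, "rz": -1.438},
  {"tx": 446, "ty": -593, "tz": -100, "rz": -1.438},
  {"tx": 446, "ty": -593, "tz": -100, "rz": -1.438},
  {"tx": 446, "ty": -593, "tz": -100, "rz": -1.438},
  {"tx": 446, "ty": -593, "tz": -100, "rz": -1.438},
  {"tx": 446, "ty": -593, "tz": -100, "rz": -1.438},
  {"tx": 446, "ty": -593, "tz": -100, "rz": -1.438},
  {"tx": 446, "ty": -593, "tz": -100, "rz": -1.438},
  {"tx": 446, "ty": -593, "tz": -100, "rz": -1.438},
  {"tx": 446, "ty": -593, "tz": -100, "rz": -1.438},
  {"tx": 446, "ty": -593, "tz": -100, "rz": -1.438},
  {"tx": 446, "ty": -593, "tz": -100, "rz": -1.438},
  {"tx": 446, "ty": -593, "tz": -100, "rz": -1.438},
  {"tx": 446, "ty": -593, "tz": -100, "rz": -1.438},
  {"tx": 446, "ty": -593, "tz": -100, "rz": -1.438},
  {"tx": 446, "ty": -593, "tz": -100, "rz": -1.438},
  {"tx": 446, "ty": -593, "tz": -100, "rz": -1.438},
], claw=85, grip_force=60)

```text
schema error: expected keys tx, ty, tz, rx, ry, rz
```

Run:
```python
from h import *
from workcell import cams
t=cams.camera("wrist"); cv2.imwrite("pics/w1.png",t["color"]); print(t["K"],t["rvec"],t["tvec"])
t=cams.camera("top")
tp=cv2.imread("pics/top0.png"); sp=cv2.imread("pics/scene0.png"); s=cams.camera("scene")
a=cast(t,(310,252.5),.008); b=cast(t,(300,242.5),.008); print("loop",a,b,np.degrees(np.arctan2(b[1]-a[1],b[0]-a[0])))
k=np.array([225+130/4,160+364/4]); ks=np.array([190+605/3,100+207/3])
print("knob",cast(t,k,.041),tri(t,k,s,ks)); 
print("pan tri socket top",tri(t,(225+565/4,160+354/4),s,(190+237/3,100+142/3)))
print("lid hole",cast(t,(225+317/4,160+121/4),.0225),tri(t,(225+317/4,160+121/4),s,(190+367/3,100+355/3)))
```

```text
[[309.70691629   0.         321.98152389]
 [  0.         309.70691629 200.37067604]
 [  0.           0.           1.        ]] [-1.78155387  2.36846888  0.31619474] [ 0.62509799 -0.0351764   0.37849132]
loop [ 4.54795851e-01 -6.51802386e-05  8.00000000e-03] [0.4823412  0.02426171 0.008     ] 41.44958282299113
knob [0.46224373 0.13123799 0.041     ] [0.46235546 0.13161321 0.04000322]
pan tri socket top [ 0.45383853 -0.14398635  0.02645025]
lid hole [0.61772829 0.00527441 0.0225    ] [0.61783616 0.00523945 0.02213755]
```

View pics/w1.png

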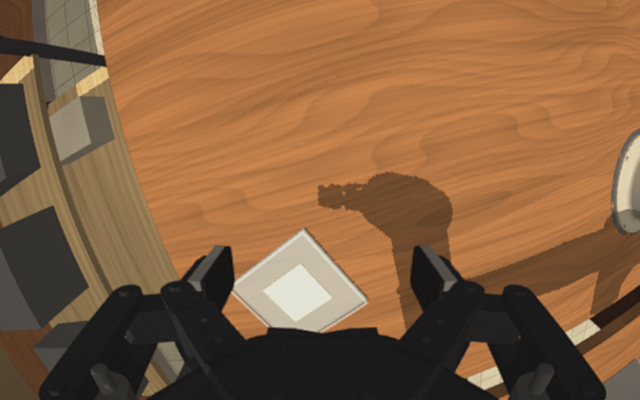

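The move was refused because every row needs all six keys, so the wrist picture only shows bare bench and a tray-like thing at (300,280). The triangulated heights match the given sizes: lid hole 22 mm, knob ball 40 mm, pan socket 26 mm.

Request:
move_arm([
  {"tx": 445, "ty": -594, "tz": -100, "rx": 0, "ry": 0, "rz": -1.438},
  {"tx": 445, "ty": -594, "tz": -100, "rx": 0, "ry": 0, "rz": -1.438},
  {"tx": 445, "ty": -594, "tz": -100, "rx": 0, "ry": 0, "rz": -1.438},
  {"tx": 445, "ty": -594, "tz": -100, "rx": 0, "ry": 0, "rz": -1.438},
  {"tx": 445, "ty": -594, "tz": -100, "rx": 0, "ry": 0, "rz": -1.438},
  {"tx": 445, "ty": -594, "tz": -100, "rx": 0, "ry": 0, "rz": -1.438},
  {"tx": 445, "ty": -594, "tz": -100, "rx": 0, "ry": 0, "rz": -1.438},
  {"tx": 445, "ty": -594, "tz": -100, "rx": 0, "ry": 0, "rz": -1.438},
  {"tx": 445, "ty": -594, "tz": -100, "rx": 0, "ry": 0, "rz": -1.438},
  {"tx": 445, "ty": -594, "tz": -100, "rx": 0, "ry": 0, "rz": -1.438},
  {"tx": 445, "ty": -594, "tz": -100, "rx": 0, "ry": 0, "rz": -1.438},
  {"tx": 445, "ty": -594, "tz": -100, "rx": 0, "ry": 0, "rz": -1.438},
  {"tx": 445, "ty": -594, "tz": -100, "rx": 0, "ry": 0, "rz": -1.438},
  {"tx": 445, "ty": -594, "tz": -100, "rx": 0, "ry": 0, "rz": -1.438},
  {"tx": 445, "ty": -594, "tz": -100, "rx": 0, "ry": 0, "rz": -1.438},
  {"tx": 445, "ty": -594, "tz": -100, "rx": 0, "ry": 0, "rz": -1.438},
  {"tx": 445, "ty": -594, "tz": -100, "rx": 0, "ry": 0, "rz": -1.438},
  {"tx": 445, "ty": -594, "tz": -100, "rx": 0, "ry": 0, "rz": -1.438},
], claw=85, grip_force=60)

```text
clock: 2.15
tool_pos: [0.6178, 0.0069, 0.1314]
ee_rot: [2.052, -2.379, -0.0]
contact_force: [-0.4, -0.5, -0.2]
grip_width: 0.0851
grasp_force: 0.0
```

Request:
move_arm([
  {"tx": 0, "ty": -1, "tz": -40, "rx": 0, "ry": 0, "rz": 0},
  {"tx": 0, "ty": -1, "tz": -80, "rx": 0, "ry": 0, "rz": 0},
  {"tx": 0, "ty": -1, "tz": -110, "rx": 0, "ry": 0, "rz": 0},
  {"tx": 0, "ty": -1, "tz": -125, "rx": 0, "ry": 0, "rz": 0},
  {"tx": 0, "ty": -1, "tz": -135, "rx": 0, "ry": 0, "rz": 0},
  {"tx": 0, "ty": -1, "tz": -135, "rx": 0, "ry": 0, "rz": 0},
  {"tx": 0, "ty": -1, "tz": -135, "rx": 0, "ry": 0, "rz": 0},
])

```text
clock: 2.85
tool_pos: [0.6188, 0.0063, -0.0025]
ee_rot: [-2.052, 2.377, -0.002]
contact_force: [0.7, -0.0, 1.0]
grip_width: 0.085
grasp_force: 0.0
```

Request:
move_arm([
  {"tx": 0, "ty": 0, "tz": 0, "rx": 0, "ry": 0, "rz": 0},
  {"tx": 0, "ty": 0, "tz": 0, "rx": 0, "ry": 0, "rz": 0},
  {"tx": 0, "ty": 0, "tz": 0, "rx": 0, "ry": 0, "rz": 0},
  {"tx": 0, "ty": 0, "tz": 0, "rx": 0, "ry": 0, "rz": 0},
  {"tx": 0, "ty": 0, "tz": 0, "rx": 0, "ry": 0, "rz": 0},
  {"tx": 0, "ty": 0, "tz": 0, "rx": 0, "ry": 0, "rz": 0},
  {"tx": 0, "ty": 0, "tz": 0, "rx": 0, "ry": 0, "rz": 0},
  {"tx": 0, "ty": 0, "tz": 0, "rx": 0, "ry": 0, "rz": 0},
], claw=50, grip_force=60)

```text
clock: 3.65
tool_pos: [0.6191, 0.0059, -0.0012]
ee_rot: [-2.05, 2.377, -0.002]
contact_force: [-2.6, 1.6, 7.5]
grip_width: 0.0627
grasp_force: 63.8
```

The opening is 62.7 mm, less than the 66 mm edge, and there's an upward force. The pads may be on the dome instead of the edge, so I'll look.

Run:
```python
from workcell import cams
import cv2
t=cams.camera("wrist")["color"]; s=cams.camera("scene")["color"]
a=cv2.resize(t[150:400,120:520],(800,500)); cv2.imwrite("pics/w2.png",a)
```

```text
(no output)
```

View pics/w2.png

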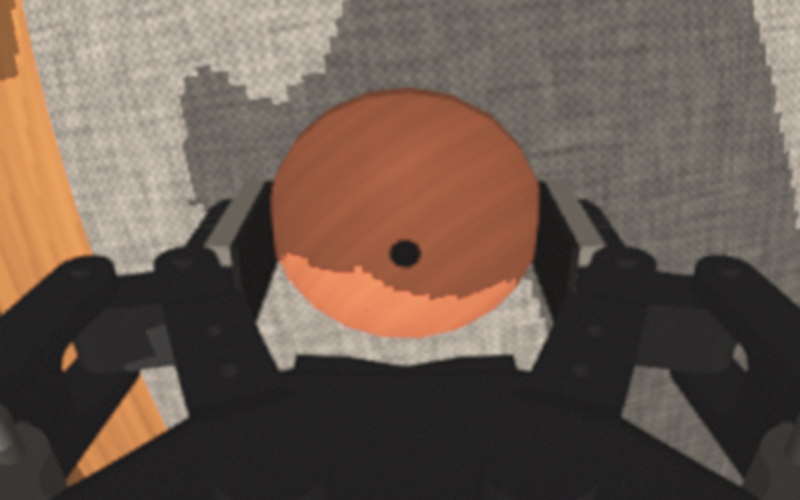

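The pads hold the lid across its widest part, with the lid centred at (405,213) and the pads at (255,230) and (555,230). I'll try a small lift.

Request:
move_arm([
  {"tx": 0, "ty": 0, "tz": 5, "rx": 0, "ry": 0, "rz": 0},
  {"tx": 0, "ty": 0, "tz": 12, "rx": 0, "ry": 0, "rz": 0},
  {"tx": 0, "ty": 0, "tz": 15, "rx": 0, "ry": 0, "rz": 0},
  {"tx": 0, "ty": 0, "tz": 15, "rx": 0, "ry": 0, "rz": 0},
])

```text
clock: 4.15
tool_pos: [0.6186, 0.0055, 0.0121]
ee_rot: [-2.05, 2.379, -0.001]
contact_force: [0.1, -1.2, -0.9]
grip_width: 0.0624
grasp_force: 65.6
```

Run:
```python
from workcell import cams
import cv2,numpy as np
t=cams.camera("wrist")["color"]; s=cams.camera("scene")["color"]
a=cv2.resize(t[150:400,120:520],(400,250)); b=cv2.resize(s[180:260,250:400],(400,213),interpolation=cv2.INTER_CUBIC); cv2.imwrite("pics/w3.png",np.vstack([a,b]))
```

```text
(no output)
```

View pics/w3.png

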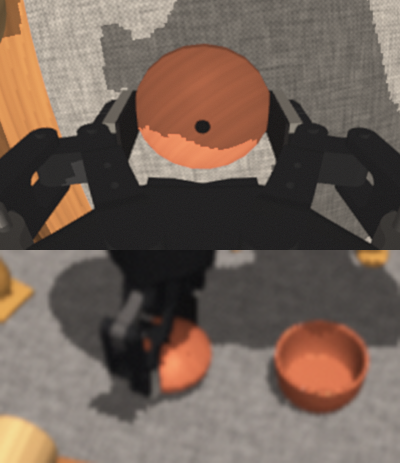

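The lid is held level and lifted: the wrist view is unchanged and its weight shows in the force. Next I carry it to the far side of the square tray.

Request:
move_arm([
  {"tx": 0, "ty": 0, "tz": 35, "rx": 0, "ry": 0, "rz": 0},
  {"tx": 0, "ty": 0, "tz": 70, "rx": 0, "ry": 0, "rz": 0},
  {"tx": -10, "ty": 35, "tz": 80, "rx": 0, "ry": 0, "rz": 0},
  {"tx": -20, "ty": 75, "tz": 80, "rx": 0, "ry": 0, "rz": 0},
  {"tx": -30, "ty": 115, "tz": 80, "rx": 0, "ry": 0, "rz": 0},
  {"tx": -38, "ty": 155, "tz": 80, "rx": 0, "ry": 0, "rz": 0},
  {"tx": -46, "ty": 195, "tz": 80, "rx": 0, "ry": 0, "rz": 0},
  {"tx": -54, "ty": 235, "tz": 80, "rx": 0, "ry": 0, "rz": 0},
  {"tx": -60, "ty": 275, "tz": 80, "rx": 0, "ry": 0, "rz": 0},
  {"tx": -66, "ty": 315, "tz": 80, "rx": 0, "ry": 0, "rz": 0},
  {"tx": -72, "ty": 350, "tz": 80, "rx": 0, "ry": 0, "rz": 0},
  {"tx": -77, "ty": 380, "tz": 80, "rx": 0, "ry": 0, "rz": 0},
  {"tx": -77, "ty": 380, "tz": 60, "rx": 0, "ry": 0, "rz": 0},
  {"tx": -77, "ty": 380, "tz": 50, "rx": 0, "ry": 0, "rz": 0},
  {"tx": -77, "ty": 380, "tz": 50, "rx": 0, "ry": 0, "rz": 0},
])

```text
clock: 5.75
tool_pos: [0.5398, 0.3838, 0.0586]
ee_rot: [2.046, -2.376, 0.001]
contact_force: [0.2, -0.6, -1.5]
grip_width: 0.0624
grasp_force: 66.3
```

Run:
```python
from workcell import cams
import cv2,numpy as np
t=cams.camera("wrist")["color"]; s=cams.camera("top")["color"]
a=cv2.resize(t,(480,300)); b=cv2.resize(s[180:280,120:280],(480,300),interpolation=cv2.INTER_CUBIC); cv2.imwrite("pics/w4.png",np.vstack([a,b]))
```

```text
(no output)
```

View pics/w4.png

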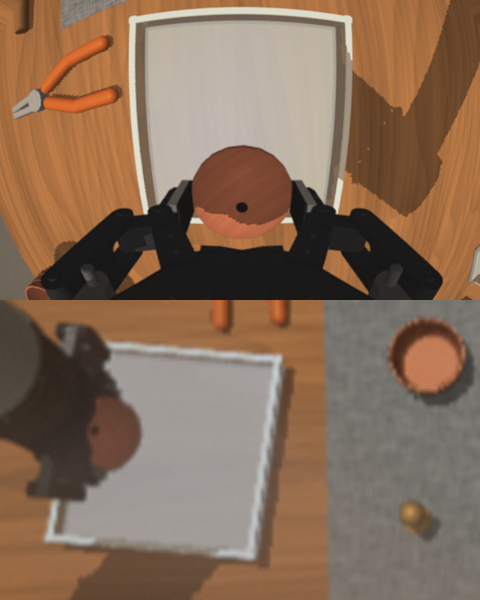

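The wrist view shows the lid over the tray's far side, with the tray spanning columns 130–350 and square to the gripper. I'll check the tray centre from its lip corners in the top crop before lowering.

Run:
```python
from h import *
from workcell import cams
t=cams.camera("top")
RT,RB,LB=[cast(t,p,.03)[:2] for p in ((213.5,198.7),(204,265.5),(136,260.3))]
LT=cast(t,(147.5,194.5),.03)[:2]
c=(RT+LB)/2; print(RT,RB,LB,LT,"c",c,(RB+LT)/2,np.linalg.norm(RT-RB),np.linalg.norm(RB-LB))
ex=(RT-RB)/np.linalg.norm(RT-RB); print("lid hole",cast(t,(151.7,223.3),.081),"ex",ex)
for p in ((.540,.384),): d=np.array(p)-c; print("local",d@ex, d@np.array([-ex[1],ex[0]]))
```

```text
[0.60752994 0.24229251] [0.43549675 0.26806477] [0.45915061 0.43927911] [0.62946185 0.41407795] c [0.53334028 0.34078581] [0.5324793  0.34107136] 0.17395294108398615 0.17284054919874028
lid hole [0.54094593 0.38449774 0.081     ] ex [ 0.98896394 -0.14815645]
local 0.0001837658405730964 0.04372395586557319
```

Request:
move_arm([
  {"tx": 0, "ty": -4, "tz": -20, "rx": 0, "ry": 0, "rz": 0},
  {"tx": 0, "ty": -4, "tz": -38, "rx": 0, "ry": 0, "rz": 0},
  {"tx": 0, "ty": -4, "tz": -48, "rx": 0, "ry": 0, "rz": 0},
  {"tx": 0, "ty": -4, "tz": -53, "rx": 0, "ry": 0, "rz": 0},
  {"tx": 0, "ty": -4, "tz": -56, "rx": 0, "ry": 0, "rz": 0},
  {"tx": 0, "ty": -4, "tz": -56, "rx": 0, "ry": 0, "rz": 0},
  {"tx": 0, "ty": -4, "tz": -56, "rx": 0, "ry": 0, "rz": 0},
])

```text
clock: 6.6
tool_pos: [0.5416, 0.3819, 0.0061]
ee_rot: [-2.05, 2.378, 0.0]
contact_force: [0.2, 0.1, -0.1]
grip_width: 0.0622
grasp_force: 66.3
```

Request:
move_arm([
  {"tx": 0, "ty": -1, "tz": -1, "rx": 0, "ry": 0, "rz": 0},
  {"tx": 0, "ty": -1, "tz": -2, "rx": 0, "ry": 0, "rz": 0},
  {"tx": 0, "ty": -1, "tz": -2, "rx": 0, "ry": 0, "rz": 0},
])

```text
clock: 6.9
tool_pos: [0.5412, 0.3805, 0.0034]
ee_rot: [-2.051, 2.38, 0.0]
contact_force: [0.5, 0.7, -1.3]
grip_width: 0.0622
grasp_force: 66.3
```

Request:
move_arm([
  {"tx": 0, "ty": 0, "tz": -1, "rx": 0, "ry": 0, "rz": 0},
  {"tx": 0, "ty": 0, "tz": -2, "rx": 0, "ry": 0, "rz": 0},
  {"tx": 0, "ty": 0, "tz": -2, "rx": 0, "ry": 0, "rz": 0},
])

```text
clock: 7.2
tool_pos: [0.5412, 0.3806, 0.0019]
ee_rot: [-2.051, 2.379, -0.0]
contact_force: [-2.0, -0.4, 2.8]
grip_width: 0.0621
grasp_force: 66.7
```

Contact has been made, so I release slowly and rise.

Request:
move_arm([
  {"tx": 0, "ty": 0, "tz": 0, "rx": 0, "ry": 0, "rz": 0},
  {"tx": 0, "ty": 0, "tz": 0, "rx": 0, "ry": 0, "rz": 0},
  {"tx": 0, "ty": 0, "tz": 0, "rx": 0, "ry": 0, "rz": 0},
  {"tx": 0, "ty": 0, "tz": 0, "rx": 0, "ry": 0, "rz": 0},
  {"tx": 0, "ty": 0, "tz": 20, "rx": 0, "ry": 0, "rz": 0},
  {"tx": 0, "ty": 0, "tz": 60, "rx": 0, "ry": 0, "rz": 0},
  {"tx": 0, "ty": 0, "tz": 100, "rx": 0, "ry": 0, "rz": 0},
  {"tx": 10, "ty": -40, "tz": 110, "rx": 0, "ry": 0, "rz": 0},
  {"tx": 20, "ty": -80, "tz": 110, "rx": 0, "ry": 0, "rz": 0},
  {"tx": 30, "ty": -125, "tz": 110, "rx": 0, "ry": 0, "rz": 0},
  {"tx": 40, "ty": -170, "tz": 110, "rx": 0, "ry": 0, "rz": 0},
  {"tx": 50, "ty": -215, "tz": 110, "rx": 0, "ry": 0, "rz": 0},
  {"tx": 58, "ty": -250, "tz": 100, "rx": 0, "ry": 0, "rz": 0},
  {"tx": 59, "ty": -265, "tz": 80, "rx": 0, "ry": 0, "rz": 0},
  {"tx": 59, "ty": -265, "tz": 60, "rx": 0, "ry": 0, "rz": 0},
  {"tx": 59, "ty": -265, "tz": 60, "rx": 0, "ry": 0, "rz": 0},
], claw=80)

```text
clock: 8.8
tool_pos: [0.5982, 0.1139, 0.0585]
ee_rot: [2.045, -2.378, -0.004]
contact_force: [0.1, 0.3, 0.5]
grip_width: 0.0796
grasp_force: 0.0
```

Request:
move_arm([
  {"tx": 1, "ty": 2, "tz": -5, "rx": 0, "ry": 0, "rz": 0},
  {"tx": 1, "ty": 2, "tz": -20, "rx": 0, "ry": 0, "rz": 0},
  {"tx": 1, "ty": 2, "tz": -35, "rx": 0, "ry": 0, "rz": 0},
  {"tx": 1, "ty": 2, "tz": -48, "rx": 0, "ry": 0, "rz": 0},
  {"tx": 1, "ty": 2, "tz": -56, "rx": 0, "ry": 0, "rz": 0},
  {"tx": 1, "ty": 2, "tz": -56, "rx": 0, "ry": 0, "rz": 0},
  {"tx": 1, "ty": 2, "tz": -56, "rx": 0, "ry": 0, "rz": 0},
], claw=85)

```text
clock: 9.5
tool_pos: [0.6016, 0.1179, 0.0057]
ee_rot: [-2.051, 2.378, -0.001]
contact_force: [0.7, -0.4, 0.0]
grip_width: 0.0853
grasp_force: 0.0
```

Request:
move_arm([
  {"tx": 0, "ty": 0, "tz": 0, "rx": 0, "ry": 0, "rz": 0},
  {"tx": 0, "ty": 0, "tz": 0, "rx": 0, "ry": 0, "rz": 0},
  {"tx": 0, "ty": 0, "tz": 0, "rx": 0, "ry": 0, "rz": 0},
  {"tx": 0, "ty": 0, "tz": 0, "rx": 0, "ry": 0, "rz": 0},
  {"tx": 0, "ty": 0, "tz": 0, "rx": 0, "ry": 0, "rz": 0},
  {"tx": 0, "ty": 0, "tz": 0, "rx": 0, "ry": 0, "rz": 0},
  {"tx": 0, "ty": 0, "tz": 0, "rx": 0, "ry": 0, "rz": 0},
], claw=50)

```text
clock: 10.2
tool_pos: [0.6019, 0.1178, 0.0072]
ee_rot: [-2.05, 2.378, -0.002]
contact_force: [-2.2, 0.0, 5.2]
grip_width: 0.0631
grasp_force: 64.3
```

Request:
move_arm([
  {"tx": 0, "ty": 0, "tz": 8, "rx": 0, "ry": 0, "rz": 0},
  {"tx": 0, "ty": 0, "tz": 15, "rx": 0, "ry": 0, "rz": 0},
  {"tx": 0, "ty": 0, "tz": 15, "rx": 0, "ry": 0, "rz": 0},
  {"tx": 0, "ty": 0, "tz": 15, "rx": 0, "ry": 0, "rz": 0},
])

```text
clock: 10.6
tool_pos: [0.6012, 0.1175, 0.0205]
ee_rot: [-2.051, 2.379, 0.0]
contact_force: [-0.3, -0.3, -1.3]
grip_width: 0.0634
grasp_force: 65.8
```

Request:
move_arm([
  {"tx": 0, "ty": 0, "tz": 30, "rx": 0, "ry": 0, "rz": 0},
  {"tx": 0, "ty": 0, "tz": 60, "rx": 0, "ry": 0, "rz": 0},
  {"tx": -15, "ty": 35, "tz": 65, "rx": 0, "ry": 0, "rz": 0},
  {"tx": -30, "ty": 75, "tz": 65, "rx": 0, "ry": 0, "rz": 0},
  {"tx": -46, "ty": 115, "tz": 65, "rx": 0, "ry": 0, "rz": 0},
  {"tx": -62, "ty": 155, "tz": 65, "rx": 0, "ry": 0, "rz": 0},
  {"tx": -74, "ty": 184, "tz": 65, "rx": 0, "ry": 0, "rz": 0},
  {"tx": -74, "ty": 184, "tz": 60, "rx": 0, "ry": 0, "rz": 0},
  {"tx": -74, "ty": 184, "tz": 45, "rx": 0, "ry": 0, "rz": 0},
  {"tx": -74, "ty": 184, "tz": 30, "rx": 0, "ry": 0, "rz": 0},
  {"tx": -74, "ty": 184, "tz": 15, "rx": 0, "ry": 0, "rz": 0},
  {"tx": -74, "ty": 184, "tz": 2, "rx": 0, "ry": 0, "rz": 0},
  {"tx": -74, "ty": 184, "tz": -6, "rx": 0, "ry": 0, "rz": 0},
  {"tx": -74, "ty": 184, "tz": -8, "rx": 0, "ry": 0, "rz": 0},
  {"tx": -74, "ty": 184, "tz": -8, "rx": 0, "ry": 0, "rz": 0},
])

```text
clock: 12.1
tool_pos: [0.5273, 0.3013, 0.0122]
ee_rot: [2.051, -2.379, 0.0]
contact_force: [0.9, -0.6, -1.6]
grip_width: 0.063
grasp_force: 66.5
```

Request:
move_arm([
  {"tx": 0, "ty": 0, "tz": -1, "rx": 0, "ry": 0, "rz": 0},
  {"tx": 0, "ty": 0, "tz": -2, "rx": 0, "ry": 0, "rz": 0},
  {"tx": 0, "ty": 0, "tz": -2, "rx": 0, "ry": 0, "rz": 0},
])

```text
clock: 12.4
tool_pos: [0.5273, 0.3016, 0.0107]
ee_rot: [-2.051, 2.379, 0.0]
contact_force: [-0.5, 0.2, -1.4]
grip_width: 0.0637
grasp_force: 66.5
```

Request:
move_arm([
  {"tx": 0, "ty": 0, "tz": -1, "rx": 0, "ry": 0, "rz": 0},
  {"tx": 0, "ty": 0, "tz": -2, "rx": 0, "ry": 0, "rz": 0},
  {"tx": 0, "ty": 0, "tz": -2, "rx": 0, "ry": 0, "rz": 0},
])

```text
clock: 12.7
tool_pos: [0.5274, 0.3017, 0.0102]
ee_rot: [-2.051, 2.378, -0.001]
contact_force: [-2.6, -1.0, 7.3]
grip_width: 0.0632
grasp_force: 67.3
```

Request:
move_arm([
  {"tx": 0, "ty": 0, "tz": 1, "rx": 0, "ry": 0, "rz": 0},
  {"tx": 0, "ty": 0, "tz": 1, "rx": 0, "ry": 0, "rz": 0},
  {"tx": 0, "ty": 0, "tz": 1, "rx": 0, "ry": 0, "rz": 0},
  {"tx": 0, "ty": 0, "tz": 1, "rx": 0, "ry": 0, "rz": 0},
  {"tx": 0, "ty": 0, "tz": 20, "rx": 0, "ry": 0, "rz": 0},
  {"tx": 0, "ty": 0, "tz": 60, "rx": 0, "ry": 0, "rz": 0},
  {"tx": 0, "ty": 0, "tz": 100, "rx": 0, "ry": 0, "rz": 0},
  {"tx": -15, "ty": -40, "tz": 100, "rx": 0, "ry": 0, "rz": 0},
  {"tx": -32, "ty": -85, "tz": 100, "rx": 0, "ry": 0, "rz": 0},
  {"tx": -50, "ty": -130, "tz": 100, "rx": 0, "ry": 0, "rz": 0},
  {"tx": -65, "ty": -170, "tz": 100, "rx": 0, "ry": 0, "rz": 0},
  {"tx": -65, "ty": -170, "tz": 80, "rx": 0, "ry": 0, "rz": 0},
  {"tx": -65, "ty": -170, "tz": 80, "rx": 0, "ry": 0, "rz": 0},
], claw=80)

```text
clock: 14.0
tool_pos: [0.4606, 0.1297, 0.087]
ee_rot: [2.046, -2.379, -0.001]
contact_force: [-0.0, -0.3, -0.3]
grip_width: 0.0799
grasp_force: 0.0
```

Run:
```python
from workcell import cams
import cv2,numpy as np
t=cams.camera("wrist")["color"]; s=cams.camera("top")["color"]
a=cv2.resize(t,(480,300)); b=cv2.resize(s[180:280,120:280],(480,300),interpolation=cv2.INTER_CUBIC); cv2.imwrite("pics/w5.png",np.vstack([a,b]))
```

```text
(no output)
```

View pics/w5.png

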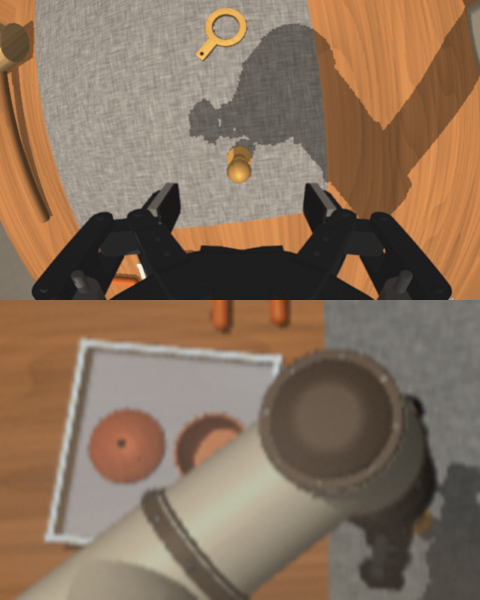

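The lid (crop 127,445) and the bowl (213,450) both stand in the square tray, and the knob at (238,165) is centred between the fingers. Now I lower and grip its ball.

Request:
move_arm([
  {"tx": 1, "ty": 1, "tz": 0, "rx": 0, "ry": 0, "rz": 0},
  {"tx": 1, "ty": 1, "tz": 0, "rx": 0, "ry": 0, "rz": 0},
  {"tx": 1, "ty": 1, "tz": 0, "rx": 0, "ry": 0, "rz": 0},
  {"tx": 1, "ty": 1, "tz": -20, "rx": 0, "ry": 0, "rz": 0},
  {"tx": 1, "ty": 1, "tz": -40, "rx": 0, "ry": 0, "rz": 0},
  {"tx": 1, "ty": 1, "tz": -55, "rx": 0, "ry": 0, "rz": 0},
  {"tx": 1, "ty": 1, "tz": -59, "rx": 0, "ry": 0, "rz": 0},
  {"tx": 1, "ty": 1, "tz": -59, "rx": 0, "ry": 0, "rz": 0},
], claw=50)

```text
clock: 14.9
tool_pos: [0.4631, 0.1326, 0.029]
ee_rot: [2.051, -2.378, 0.0]
contact_force: [-0.4, -0.4, 0.4]
grip_width: 0.0499
grasp_force: 0.0
```

Request:
move_arm([
  {"tx": 0, "ty": 0, "tz": 0, "rx": 0, "ry": 0, "rz": 0},
  {"tx": 0, "ty": 0, "tz": 0, "rx": 0, "ry": 0, "rz": 0},
  {"tx": 0, "ty": 0, "tz": 0, "rx": 0, "ry": 0, "rz": 0},
  {"tx": 0, "ty": 0, "tz": 0, "rx": 0, "ry": 0, "rz": 0},
  {"tx": 0, "ty": 0, "tz": 0, "rx": 0, "ry": 0, "rz": 0},
  {"tx": 0, "ty": 0, "tz": 0, "rx": 0, "ry": 0, "rz": 0},
  {"tx": 0, "ty": 0, "tz": 0, "rx": 0, "ry": 0, "rz": 0},
], claw=10, grip_force=50)

```text
clock: 15.6
tool_pos: [0.4637, 0.1329, 0.0303]
ee_rot: [-2.05, 2.378, -0.001]
contact_force: [-2.3, 0.3, 6.1]
grip_width: 0.0178
grasp_force: 48.8
```

Request:
move_arm([
  {"tx": 0, "ty": 0, "tz": 8, "rx": 0, "ry": 0, "rz": 0},
  {"tx": 0, "ty": 0, "tz": 15, "rx": 0, "ry": 0, "rz": 0},
  {"tx": 0, "ty": 0, "tz": 15, "rx": 0, "ry": 0, "rz": 0},
  {"tx": 0, "ty": 0, "tz": 15, "rx": 0, "ry": 0, "rz": 0},
])

```text
clock: 16.0
tool_pos: [0.4632, 0.1325, 0.0446]
ee_rot: [-2.051, 2.379, 0.0]
contact_force: [0.9, -0.4, -1.0]
grip_width: 0.0183
grasp_force: 49.0
```

Request:
move_arm([
  {"tx": 0, "ty": 0, "tz": 40, "rx": 0, "ry": 0, "rz": 0},
  {"tx": 5, "ty": 15, "tz": 70, "rx": 0, "ry": 0, "rz": 0},
  {"tx": 20, "ty": 50, "tz": 75, "rx": 0, "ry": 0, "rz": 0},
  {"tx": 34, "ty": 90, "tz": 75, "rx": 0, "ry": 0, "rz": 0},
  {"tx": 50, "ty": 130, "tz": 75, "rx": 0, "ry": 0, "rz": 0},
  {"tx": 60, "ty": 160, "tz": 75, "rx": 0, "ry": 0, "rz": 0},
  {"tx": 64, "ty": 169, "tz": 75, "rx": 0, "ry": 0, "rz": 0},
  {"tx": 64, "ty": 169, "tz": 65, "rx": 0, "ry": 0, "rz": 0},
  {"tx": 64, "ty": 169, "tz": 45, "rx": 0, "ry": 0, "rz": 0},
  {"tx": 64, "ty": 169, "tz": 25, "rx": 0, "ry": 0, "rz": 0},
  {"tx": 64, "ty": 169, "tz": 8, "rx": 0, "ry": 0, "rz": 0},
  {"tx": 64, "ty": 169, "tz": -2, "rx": 0, "ry": 0, "rz": 0},
  {"tx": 64, "ty": 169, "tz": -6, "rx": 0, "ry": 0, "rz": 0},
  {"tx": 64, "ty": 169, "tz": -7, "rx": 0, "ry": 0, "rz": 0},
  {"tx": 64, "ty": 169, "tz": -7, "rx": 0, "ry": 0, "rz": 0},
])

```text
clock: 17.5
tool_pos: [0.5275, 0.3015, 0.0379]
ee_rot: [-2.05, 2.379, -0.0]
contact_force: [-0.2, 0.1, -0.2]
grip_width: 0.0182
grasp_force: 49.1
```

Request:
move_arm([
  {"tx": 0, "ty": 0, "tz": -1, "rx": 0, "ry": 0, "rz": 0},
  {"tx": 0, "ty": 0, "tz": -1, "rx": 0, "ry": 0, "rz": 0},
  {"tx": 0, "ty": 0, "tz": -1, "rx": 0, "ry": 0, "rz": 0},
])

```text
clock: 17.8
tool_pos: [0.5273, 0.3017, 0.0367]
ee_rot: [-2.051, 2.379, 0.0]
contact_force: [0.1, 0.6, -1.1]
grip_width: 0.0182
grasp_force: 49.1
```

Request:
move_arm([
  {"tx": 0, "ty": 0, "tz": -1, "rx": 0, "ry": 0, "rz": 0},
  {"tx": 0, "ty": 0, "tz": -2, "rx": 0, "ry": 0, "rz": 0},
  {"tx": 0, "ty": 0, "tz": -2, "rx": 0, "ry": 0, "rz": 0},
])

```text
clock: 18.1
tool_pos: [0.5276, 0.302, 0.0364]
ee_rot: [-2.051, 2.377, -0.001]
contact_force: [-3.5, -1.4, 8.3]
grip_width: 0.0183
grasp_force: 49.9
```

The knob is touching the bowl floor. I release gently and go on to the candle pan.

Request:
move_arm([
  {"tx": 0, "ty": 0, "tz": 2, "rx": 0, "ry": 0, "rz": 0},
  {"tx": 0, "ty": 0, "tz": 2, "rx": 0, "ry": 0, "rz": 0},
  {"tx": 0, "ty": 0, "tz": 2, "rx": 0, "ry": 0, "rz": 0},
  {"tx": 0, "ty": 0, "tz": 15, "rx": 0, "ry": 0, "rz": 0},
  {"tx": 0, "ty": 0, "tz": 40, "rx": 0, "ry": 0, "rz": 0},
  {"tx": 0, "ty": 0, "tz": 80, "rx": 0, "ry": 0, "rz": 0},
  {"tx": -7, "ty": -45, "tz": 90, "rx": 0, "ry": 0, "rz": 0},
  {"tx": -14, "ty": -90, "tz": 90, "rx": 0, "ry": 0, "rz": 0},
  {"tx": -21, "ty": -135, "tz": 90, "rx": 0, "ry": 0, "rz": 0},
  {"tx": -28, "ty": -180, "tz": 90, "rx": 0, "ry": 0, "rz": 0},
  {"tx": -36, "ty": -225, "tz": 90, "rx": 0, "ry": 0, "rz": 0},
  {"tx": -44, "ty": -270, "tz": 90, "rx": 0, "ry": 0, "rz": 0},
  {"tx": -51, "ty": -315, "tz": 90, "rx": 0, "ry": 0, "rz": 0},
  {"tx": -58, "ty": -360, "tz": 90, "rx": 0, "ry": 0, "rz": 0},
  {"tx": -65, "ty": -405, "tz": 80, "rx": 0, "ry": 0, "rz": 0},
  {"tx": -71, "ty": -445, "tz": 60, "rx": 0, "ry": 0, "rz": 0},
  {"tx": -71, "ty": -445, "tz": 50, "rx": 0, "ry": 0, "rz": 0},
  {"tx": -71, "ty": -445, "tz": 50, "rx": 0, "ry": 0, "rz": 0},
], claw=34)

```text
clock: 19.9
tool_pos: [0.4551, -0.1443, 0.0836]
ee_rot: [2.047, -2.381, -0.003]
contact_force: [0.6, 0.2, 0.5]
grip_width: 0.0336
grasp_force: 0.0
```

Run:
```python
from workcell import cams
import cv2,numpy as np
t=cams.camera("wrist")["color"]; s=cams.camera("top")["color"]
a=cv2.resize(t,(480,300)); b=cv2.resize(s[180:280,120:280],(480,300),interpolation=cv2.INTER_CUBIC); cv2.imwrite("pics/w6.png",np.vstack([a,b]))
```

```text
(no output)
```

View pics/w6.png

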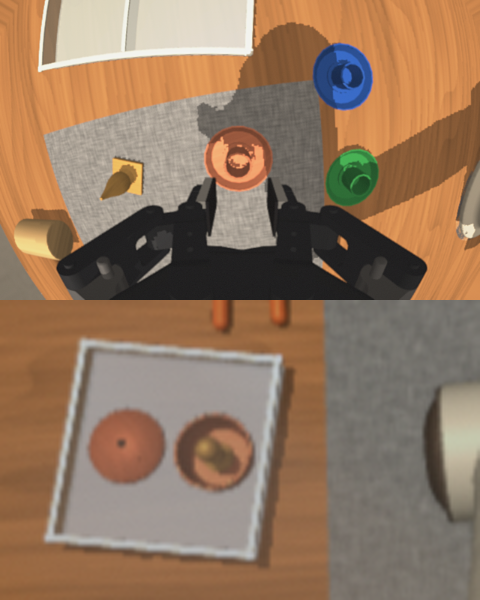

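The knob stands in the bowl (crop 208,448). The copper pan is centred under the gripper at (238,158), and the green decoy at (352,178) is clear.

Request:
move_arm([
  {"tx": 2, "ty": 1, "tz": 0, "rx": 0, "ry": 0, "rz": 0},
  {"tx": 2, "ty": 1, "tz": -15, "rx": 0, "ry": 0, "rz": 0},
  {"tx": 2, "ty": 1, "tz": -35, "rx": 0, "ry": 0, "rz": 0},
  {"tx": 2, "ty": 1, "tz": -52, "rx": 0, "ry": 0, "rz": 0},
  {"tx": 2, "ty": 1, "tz": -64, "rx": 0, "ry": 0, "rz": 0},
  {"tx": 2, "ty": 1, "tz": -69, "rx": 0, "ry": 0, "rz": 0},
  {"tx": 2, "ty": 1, "tz": -69, "rx": 0, "ry": 0, "rz": 0},
  {"tx": 2, "ty": 1, "tz": -69, "rx": 0, "ry": 0, "rz": 0},
], claw=50)

```text
clock: 20.8
tool_pos: [0.4591, -0.142, 0.016]
ee_rot: [-2.052, 2.378, -0.002]
contact_force: [-0.3, 0.6, 0.1]
grip_width: 0.0502
grasp_force: 0.0
```

Request:
move_arm([
  {"tx": 0, "ty": 0, "tz": 0, "rx": 0, "ry": 0, "rz": 0},
  {"tx": 0, "ty": 0, "tz": 0, "rx": 0, "ry": 0, "rz": 0},
  {"tx": 0, "ty": 0, "tz": 0, "rx": 0, "ry": 0, "rz": 0},
  {"tx": 0, "ty": 0, "tz": 0, "rx": 0, "ry": 0, "rz": 0},
  {"tx": 0, "ty": 0, "tz": 0, "rx": 0, "ry": 0, "rz": 0},
  {"tx": 0, "ty": 0, "tz": 0, "rx": 0, "ry": 0, "rz": 0},
  {"tx": 0, "ty": 0, "tz": 0, "rx": 0, "ry": 0, "rz": 0},
], claw=12, grip_force=60)

```text
clock: 21.5
tool_pos: [0.4588, -0.1424, 0.0164]
ee_rot: [-2.051, 2.378, -0.002]
contact_force: [-1.5, 2.0, 5.1]
grip_width: 0.0234
grasp_force: 58.5
```

Request:
move_arm([
  {"tx": 0, "ty": 0, "tz": 8, "rx": 0, "ry": 0, "rz": 0},
  {"tx": 0, "ty": 0, "tz": 15, "rx": 0, "ry": 0, "rz": 0},
  {"tx": 0, "ty": 0, "tz": 15, "rx": 0, "ry": 0, "rz": 0},
  {"tx": 0, "ty": 0, "tz": 15, "rx": 0, "ry": 0, "rz": 0},
])

```text
clock: 21.9
tool_pos: [0.4583, -0.1425, 0.0307]
ee_rot: [-2.05, 2.379, -0.001]
contact_force: [-0.9, 0.5, -1.7]
grip_width: 0.0232
grasp_force: 59.0
```

Run:
```python
from h import *
from workcell import cams
t=cams.camera("top")
h=cv2.cvtColor(t["color"],cv2.COLOR_BGR2HSV); m=np.zeros(h.shape[:2],np.uint8); w=(398,470,160,268)
tp=t["color"]; cv2.imwrite("pics/long.png",cv2.resize(tp[155:275,390:480],None,fx=5,fy=5,interpolation=cv2.INTER_CUBIC))
```

```text
(no output)
```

View pics/long.png

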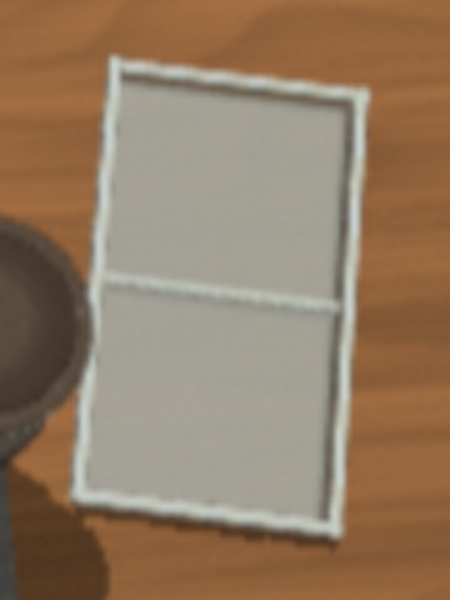

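The pan is held (weight in the force, opening 23 mm). The long tray's lip corners in the crop are (112,60), (366,92), (76,500) and (338,532).

Run:
```python
from h import *
from workcell import cams
t=cams.camera("top")
P=[cast(t,(390+a/5,155+b/5),.03)[:2] for a,b in ((112,60),(366,92),(338,532),(76,500))]
TL,TR,BR,BL=P; c=sum(P)/4; ex=(TL+TR-BL-BR)/2; print(np.round(P,3),c,np.linalg.norm(ex),np.linalg.norm(TL-TR)); ex/=np.linalg.norm(ex)
print("far",c+.057*ex,"near",c-.057*ex, ex)
```

```text
[[ 0.662 -0.284]
 [ 0.636 -0.416]
 [ 0.406 -0.37 ]
 [ 0.431 -0.24 ]] [ 0.53364602 -0.32737901] 0.23442042780685823 0.13418993193166756
far [ 0.58959936 -0.3382521 ] near [ 0.47769268 -0.31650593] [ 0.9816375  -0.19075592]
```

Request:
move_arm([
  {"tx": 0, "ty": 0, "tz": 30, "rx": 0, "ry": 0, "rz": 0},
  {"tx": 0, "ty": 0, "tz": 55, "rx": 0, "ry": 0, "rz": 0},
  {"tx": 4, "ty": -35, "tz": 60, "rx": 0, "ry": 0, "rz": 0},
  {"tx": 8, "ty": -75, "tz": 60, "rx": 0, "ry": 0, "rz": 0},
  {"tx": 13, "ty": -115, "tz": 60, "rx": 0, "ry": 0, "rz": 0},
  {"tx": 17, "ty": -150, "tz": 60, "rx": 0, "ry": 0, "rz": 0},
  {"tx": 20, "ty": -174, "tz": 60, "rx": 0, "ry": 0, "rz": 0},
  {"tx": 20, "ty": -174, "tz": 50, "rx": 0, "ry": 0, "rz": 0},
  {"tx": 20, "ty": -174, "tz": 35, "rx": 0, "ry": 0, "rz": 0},
  {"tx": 20, "ty": -174, "tz": 18, "rx": 0, "ry": 0, "rz": 0},
  {"tx": 20, "ty": -174, "tz": 2, "rx": 0, "ry": 0, "rz": 0},
  {"tx": 20, "ty": -174, "tz": -6, "rx": 0, "ry": 0, "rz": 0},
  {"tx": 20, "ty": -174, "tz": -9, "rx": 0, "ry": 0, "rz": 0},
  {"tx": 20, "ty": -174, "tz": -10, "rx": 0, "ry": 0, "rz": 0},
  {"tx": 20, "ty": -174, "tz": -10, "rx": 0, "ry": 0, "rz": 0},
])

```text
clock: 23.5
tool_pos: [0.4786, -0.3165, 0.0208]
ee_rot: [-2.051, 2.379, -0.001]
contact_force: [0.3, 0.2, -0.8]
grip_width: 0.023
grasp_force: 59.2
```

Request:
move_arm([
  {"tx": 0, "ty": 0, "tz": -1, "rx": 0, "ry": 0, "rz": 0},
  {"tx": 0, "ty": 0, "tz": -2, "rx": 0, "ry": 0, "rz": 0},
  {"tx": 0, "ty": 0, "tz": -2, "rx": 0, "ry": 0, "rz": 0},
])

```text
clock: 23.8
tool_pos: [0.4787, -0.3166, 0.0194]
ee_rot: [-2.051, 2.379, -0.002]
contact_force: [-0.4, 0.4, 4.4]
grip_width: 0.0234
grasp_force: 59.7
```

Request:
move_arm([
  {"tx": 0, "ty": 0, "tz": 1, "rx": 0, "ry": 0, "rz": 0},
  {"tx": 0, "ty": 0, "tz": 1, "rx": 0, "ry": 0, "rz": 0},
  {"tx": 0, "ty": 0, "tz": 1, "rx": 0, "ry": 0, "rz": 0},
  {"tx": 0, "ty": 0, "tz": 15, "rx": 0, "ry": 0, "rz": 0},
  {"tx": 0, "ty": 0, "tz": 45, "rx": 0, "ry": 0, "rz": 0},
  {"tx": 0, "ty": 0, "tz": 80, "rx": 0, "ry": 0, "rz": 0},
  {"tx": -3, "ty": 45, "tz": 90, "rx": 0, "ry": 0, "rz": -0.1},
  {"tx": -6, "ty": 90, "tz": 90, "rx": 0, "ry": 0, "rz": -0.2},
  {"tx": -9, "ty": 135, "tz": 90, "rx": 0, "ry": 0, "rz": -0.3},
  {"tx": -12, "ty": 180, "tz": 90, "rx": 0, "ry": 0, "rz": -0.4},
  {"tx": -15, "ty": 225, "tz": 90, "rx": 0, "ry": 0, "rz": -0.5},
  {"tx": -18, "ty": 270, "tz": 90, "rx": 0, "ry": 0, "rz": -0.6},
  {"tx": -22, "ty": 318, "tz": 80, "rx": 0, "ry": 0, "rz": -0.7},
  {"tx": -22, "ty": 318, "tz": 50, "rx": 0, "ry": 0, "rz": -0.7},
  {"tx": -22, "ty": 318, "tz": 40, "rx": 0, "ry": 0, "rz": -0.7},
  {"tx": -22, "ty": 318, "tz": 40, "rx": 0, "ry": 0, "rz": -0.7},
], claw=45)

```text
clock: 25.4
tool_pos: [0.4549, 0.0009, 0.057]
ee_rot: [1.109, -2.935, -0.0]
contact_force: [-0.5, -0.0, 0.2]
grip_width: 0.0447
grasp_force: 0.0
```

Run:
```python
from workcell import cams
import cv2,numpy as np
t=cams.camera("wrist")["color"]; s=cams.camera("top")["color"]
a=cv2.resize(t,(480,300)); b=cv2.resize(s[155:275,340:480],(350,300),interpolation=cv2.INTER_CUBIC); b=cv2.copyMakeBorder(b,0,0,0,130,0); cv2.imwrite("pics/w7.png",np.vstack([a,b]))
```

```text
(no output)
```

View pics/w7.png

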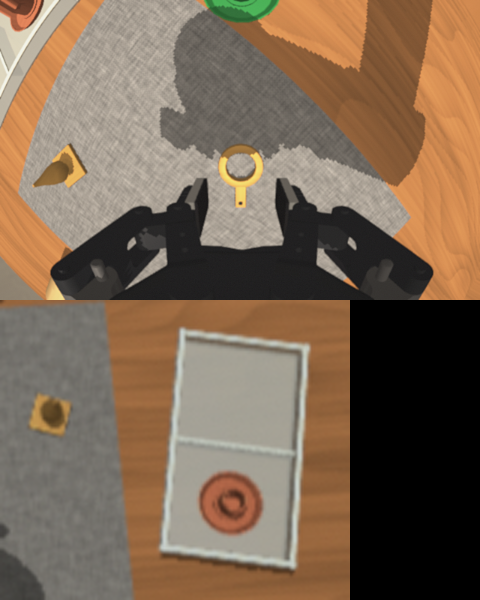

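The pan stands in the near compartment (crop 231,502). The loop's tang points straight at the palm, so the closing line is across the ring as planned.

Request:
move_arm([
  {"tx": 1, "ty": 0, "tz": 0, "rx": 0, "ry": 0, "rz": 0},
  {"tx": 1, "ty": 0, "tz": -15, "rx": 0, "ry": 0, "rz": 0},
  {"tx": 1, "ty": 0, "tz": -32, "rx": 0, "ry": 0, "rz": 0},
  {"tx": 1, "ty": 0, "tz": -46, "rx": 0, "ry": 0, "rz": 0},
  {"tx": 1, "ty": 0, "tz": -54, "rx": 0, "ry": 0, "rz": 0},
  {"tx": 1, "ty": 0, "tz": -57, "rx": 0, "ry": 0, "rz": 0},
  {"tx": 1, "ty": 0, "tz": -57, "rx": 0, "ry": 0, "rz": 0},
  {"tx": 1, "ty": 0, "tz": -57, "rx": 0, "ry": 0, "rz": 0},
], claw=62)

```text
clock: 26.3
tool_pos: [0.4578, 0.0015, 0.0019]
ee_rot: [-1.11, 2.937, -0.0]
contact_force: [-0.1, -0.1, 0.9]
grip_width: 0.0617
grasp_force: 0.0
```

Request:
move_arm([
  {"tx": 0, "ty": 0, "tz": 0, "rx": 0, "ry": 0, "rz": 0},
  {"tx": 0, "ty": 0, "tz": 0, "rx": 0, "ry": 0, "rz": 0},
  {"tx": 0, "ty": 0, "tz": 0, "rx": 0, "ry": 0, "rz": 0},
  {"tx": 0, "ty": 0, "tz": 0, "rx": 0, "ry": 0, "rz": 0},
  {"tx": 0, "ty": 0, "tz": 0, "rx": 0, "ry": 0, "rz": 0},
  {"tx": 0, "ty": 0, "tz": 0, "rx": 0, "ry": 0, "rz": 0},
  {"tx": 0, "ty": 0, "tz": 0, "rx": 0, "ry": 0, "rz": 0},
], claw=28, grip_force=50)

```text
clock: 27.0
tool_pos: [0.4576, 0.0017, 0.0023]
ee_rot: [-1.111, 2.937, -0.0]
contact_force: [-0.3, 0.1, 5.3]
grip_width: 0.0371
grasp_force: 49.4
```

Request:
move_arm([
  {"tx": 0, "ty": 0, "tz": 5, "rx": 0, "ry": 0, "rz": 0},
  {"tx": 0, "ty": 0, "tz": 12, "rx": 0, "ry": 0, "rz": 0},
  {"tx": 0, "ty": 0, "tz": 15, "rx": 0, "ry": 0, "rz": 0},
  {"tx": 0, "ty": 0, "tz": 15, "rx": 0, "ry": 0, "rz": 0},
])

```text
clock: 27.4
tool_pos: [0.4576, 0.0017, 0.017]
ee_rot: [-1.11, 2.937, -0.0]
contact_force: [0.7, 0.5, -1.0]
grip_width: 0.0375
grasp_force: 50.1
```

Run:
```python
from workcell import cams
import cv2,numpy as np
t=cams.camera("wrist")["color"]; s=cams.camera("scene")["color"]
a=cv2.resize(t[150:350,160:480],(480,300)); b=cv2.resize(s[130:230,270:430],(480,300),interpolation=cv2.INTER_CUBIC); cv2.imwrite("pics/w8.png",np.vstack([a,b]))
```

```text
(no output)
```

View pics/w8.png

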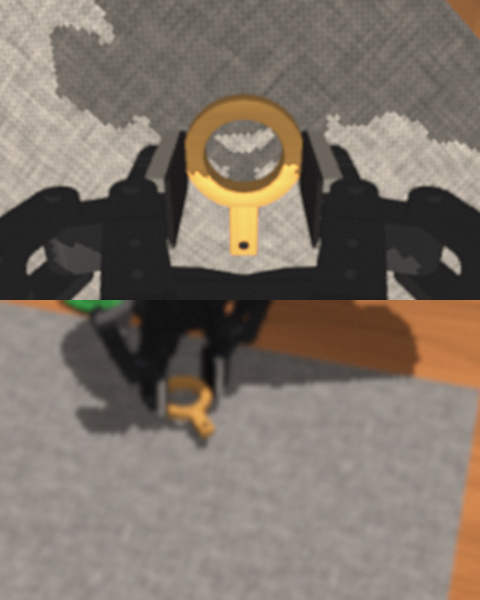

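The loop is held level by the ring edge. I carry it high, past the finial, to the far compartment.

Request:
move_arm([
  {"tx": 0, "ty": 0, "tz": 40, "rx": 0, "ry": 0, "rz": 0},
  {"tx": 0, "ty": 0, "tz": 80, "rx": 0, "ry": 0, "rz": 0},
  {"tx": 0, "ty": -20, "tz": 110, "rx": 0, "ry": 0, "rz": 0},
  {"tx": 10, "ty": -60, "tz": 120, "rx": 0, "ry": 0, "rz": 0},
  {"tx": 20, "ty": -100, "tz": 120, "rx": 0, "ry": 0, "rz": 0},
  {"tx": 32, "ty": -140, "tz": 120, "rx": 0, "ry": 0, "rz": 0},
  {"tx": 45, "ty": -180, "tz": 120, "rx": 0, "ry": 0, "rz": 0},
  {"tx": 62, "ty": -220, "tz": 120, "rx": 0, "ry": 0, "rz": 0},
  {"tx": 80, "ty": -255, "tz": 120, "rx": 0, "ry": 0, "rz": 0},
  {"tx": 100, "ty": -290, "tz": 120, "rx": 0, "ry": 0, "rz": 0},
  {"tx": 120, "ty": -320, "tz": 110, "rx": 0, "ry": 0, "rz": 0},
  {"tx": 132, "ty": -340, "tz": 90, "rx": 0, "ry": 0, "rz": 0},
  {"tx": 132, "ty": -340, "tz": 60, "rx": 0, "ry": 0, "rz": 0},
  {"tx": 132, "ty": -340, "tz": 35, "rx": 0, "ry": 0, "rz": 0},
  {"tx": 132, "ty": -340, "tz": 15, "rx": 0, "ry": 0, "rz": 0},
  {"tx": 132, "ty": -340, "tz": 2, "rx": 0, "ry": 0, "rz": 0},
  {"tx": 132, "ty": -340, "tz": -6, "rx": 0, "ry": 0, "rz": 0},
  {"tx": 132, "ty": -340, "tz": -9, "rx": 0, "ry": 0, "rz": 0},
  {"tx": 132, "ty": -340, "tz": -10, "rx": 0, "ry": 0, "rz": 0},
  {"tx": 132, "ty": -340, "tz": -10, "rx": 0, "ry": 0, "rz": 0},
])

```text
clock: 29.5
tool_pos: [0.5898, -0.3386, 0.0073]
ee_rot: [-1.111, 2.937, -0.002]
contact_force: [0.6, -0.1, -0.3]
grip_width: 0.0375
grasp_force: 50.6
```

Request:
move_arm([
  {"tx": 0, "ty": 0, "tz": -1, "rx": 0, "ry": 0, "rz": 0},
  {"tx": 0, "ty": 0, "tz": -2, "rx": 0, "ry": 0, "rz": 0},
  {"tx": 0, "ty": 0, "tz": -2, "rx": 0, "ry": 0, "rz": 0},
])

```text
clock: 29.8
tool_pos: [0.5897, -0.3387, 0.0054]
ee_rot: [-1.111, 2.938, -0.002]
contact_force: [-0.9, -0.3, 3.4]
grip_width: 0.0372
grasp_force: 51.0
```

Contact, so I release, rise, and move clear towards the base.

Request:
move_arm([
  {"tx": 0, "ty": 0, "tz": 1, "rx": 0, "ry": 0, "rz": 0},
  {"tx": 0, "ty": 0, "tz": 1, "rx": 0, "ry": 0, "rz": 0},
  {"tx": 0, "ty": 0, "tz": 1, "rx": 0, "ry": 0, "rz": 0},
  {"tx": 0, "ty": 0, "tz": 1, "rx": 0, "ry": 0, "rz": 0},
  {"tx": 0, "ty": 0, "tz": 15, "rx": 0, "ry": 0, "rz": 0},
  {"tx": 0, "ty": 0, "tz": 50, "rx": 0, "ry": 0, "rz": 0},
  {"tx": 0, "ty": 0, "tz": 95, "rx": 0, "ry": 0, "rz": 0},
  {"tx": 0, "ty": 0, "tz": 140, "rx": 0, "ry": 0, "rz": 0},
  {"tx": -45, "ty": 10, "tz": 160, "rx": 0, "ry": 0, "rz": 0},
  {"tx": -90, "ty": 20, "tz": 170, "rx": 0, "ry": 0, "rz": 0},
  {"tx": -130, "ty": 40, "tz": 170, "rx": 0, "ry": 0, "rz": 0},
  {"tx": -165, "ty": 75, "tz": 170, "rx": 0, "ry": 0, "rz": 0},
  {"tx": -180, "ty": 120, "tz": 170, "rx": 0, "ry": 0, "rz": 0},
  {"tx": -190, "ty": 165, "tz": 170, "rx": 0, "ry": 0, "rz": 0},
  {"tx": -190, "ty": 210, "tz": 170, "rx": 0, "ry": 0, "rz": 0},
  {"tx": -190, "ty": 255, "tz": 170, "rx": 0, "ry": 0, "rz": 0},
  {"tx": -190, "ty": 300, "tz": 170, "rx": 0, "ry": 0, "rz": 0},
  {"tx": -190, "ty": 300, "tz": 170, "rx": 0, "ry": 0, "rz": 0},
], claw=56)

```text
clock: 31.6
tool_pos: [0.3998, -0.0345, 0.1759]
ee_rot: [-1.121, 2.931, -0.0]
contact_force: [0.7, -0.4, 0.9]
grip_width: 0.056
grasp_force: 0.0
```

Run:
```python
from workcell import cams
import cv2,numpy as np
s=cams.camera("top")["color"]; c=cams.camera("scene")["color"]
a=cv2.resize(s[120:280,125:475],(700,320),interpolation=cv2.INTER_CUBIC)
b=np.hstack([cv2.resize(c[105:215,105:245],(356,280),interpolation=cv2.INTER_CUBIC),cv2.resize(c[165:285,425:565],(344,280),interpolation=cv2.INTER_CUBIC)])
cv2.imwrite("pics/end.png",np.vstack([a,b]))
```

```text
(no output)
```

View pics/end.png

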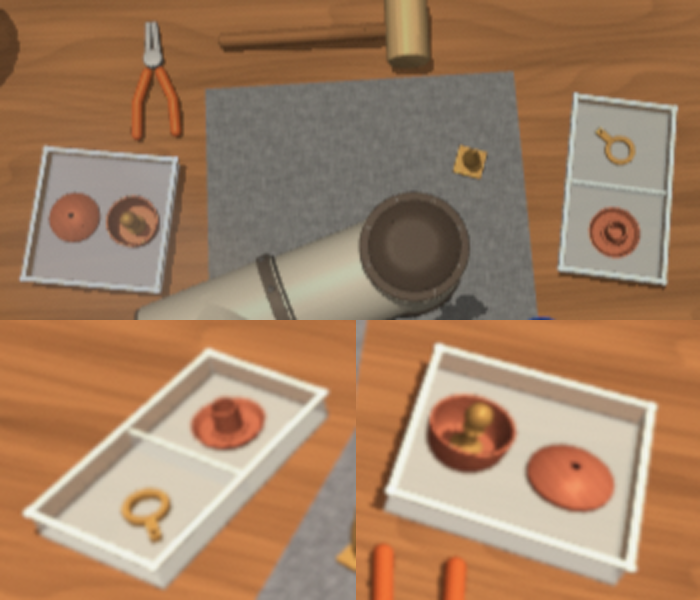

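Everything is in place. The lid (74,217) and the bowl with its knob (132,221) are in the square tray; the loop (617,148) and pan (614,232) are in their own compartments of the long tray. The finial, mallet and pliers look unmoved.

```bash
python3 -c "
from workcell import workorder
print(workorder.job_done())"
```

```text
the job is handed in; nothing more can be done
None
```

Both orders are made up and the job is handed in at about 32 s; the final pictures show every part where it belongs and the finial, mallet and pliers unmoved, but no verdict came back.

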